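# Put the robot kit parts back on their printed outlines

## Task

Class is over: put each of the four loose robot-kit parts (large wheel, small wheel, perforated beam, battery holder) back into the white tray that has its outline printed on it. Set each one down gently, never dropping it, so that it lies flat, right way up and squarely over its outline (beam and battery holder may go either way round), and let it go. Leave the screwdriver and the screw cup where they are.

Things in the scene. Friction and masses are not known exactly. Their poses are not given: they have to be found in the camera images.
- large_wheel: Toy robot wheel lying flat on the table: black tyre 60 mm in diameter, 26 mm high, yellow hub on top, rigid. Origin: centre of the underside; z up along its axle.
- small_wheel: Toy robot wheel lying flat on the table: black tyre 40 mm in diameter, 20 mm high, yellow hub on top, rigid. Origin: centre of the underside; z up along its axle.
- beam: Orange perforated beam lying on the table, rigid, 100 mm long (its x), 16 mm wide (its y), 16 mm high, with a row of seven black holes. Origin: centre of the underside; z up; it is the same either way round.
- battery_holder: Black battery holder with two blue and copper cells showing on top, rigid, 62 mm long (its x), 34 mm wide (its y), 24 mm high (the cells stand 2 mm higher). Origin: centre of the underside; z up.
- large_wheel_tray: Fixed white plastic tray, 130 mm (its x) by 120 mm (its y), floor 3 mm thick with a rim 4 mm wide that stands 6 mm above the table. Printed on its floor in grey with a dark edge, true to size and centred: the large wheel, a disc of 60 mm with a darker middle. Origin: centre of the underside; z up; the middle of the outline is straight above the origin.
- small_wheel_tray: Fixed white plastic tray, 130 mm (its x) by 120 mm (its y), floor 3 mm thick with a rim 4 mm wide that stands 6 mm above the table. Printed on its floor in grey with a dark edge, true to size and centred: the small wheel, a disc of 40 mm with a darker middle. Origin: centre of the underside; z up; the middle of the outline is straight above the origin.
- beam_tray: Fixed white plastic tray, 130 mm (its x) by 120 mm (its y), floor 3 mm thick with a rim 4 mm wide that stands 6 mm above the table. Printed on its floor in grey with a dark edge, true to size and centred: the beam, a strip 100 mm (along the tray's x) by 16 mm with a row of dark dots. Origin: centre of the underside; z up; the middle of the outline is straight above the origin.
- battery_tray: Fixed white plastic tray, 130 mm (its x) by 120 mm (its y), floor 3 mm thick with a rim 4 mm wide that stands 6 mm above the table. Printed on its floor in grey with a dark edge, true to size and centred: the battery holder, a rectangle 62 mm (along the tray's x) by 34 mm with two dark bars. Origin: centre of the underside; z up; the middle of the outline is straight above the origin.
- screwdriver: Bystander: screwdriver with a yellow handle lying loose on the table, 170 mm long along its x, beside the trays. Leave it alone.
- screw_cup: Bystander: open blue plastic cup half full of screws, 64 mm across, 50 mm high, standing loose on the table on the other side of the trays. Origin: centre of the underside. Leave it alone.
Mind the look-alikes: they are no part of the job. What is shaped like the large_wheel but green, red or turquoise is not meant.

How it is judged:
At the end, for the whole second after the job is handed in: Each part lies in its own tray, right way up and flat (within 0.1 rad, underside on the tray's floor), its centre within 12 mm of the middle of its outline, the beam and the battery holder along their outlines within 0.2 rad (either way round); all are released and at rest (horizontal distance between large_wheel and large_wheel_tray below 0.012 m and z of large_wheel in the frame of large_wheel_tray below 0.006 m and angle between each of large_wheel, small_wheel, beam, battery_holder's own z axis and vertical below 0.1 rad and linear speed of each of large_wheel, small_wheel, beam, battery_holder below 0.02 m/s and contact force between the fingers and large_wheel below 0.1 N and horizontal distance between small_wheel and small_wheel_tray below 0.012 m and z of small_wheel in the frame of small_wheel_tray below 0.006 m and contact force between the fingers and small_wheel below 0.1 N and horizontal distance between beam and beam_tray below 0.012 m and z of beam in the frame of beam_tray below 0.006 m and contact force between the fingers and beam below 0.1 N and angle between the x axis of beam and the x axis of beam_tray, either way round below 0.2 rad and horizontal distance between battery_holder and battery_tray below 0.012 m and z of battery_holder in the frame of battery_tray below 0.006 m and contact force between the fingers and battery_holder below 0.1 N and angle between the x axis of battery_holder and the x axis of battery_tray, either way round below 0.2 rad); the robot touches nothing.
It fails at once if a part is dropped or thrown: out of the fingers with its underside more than 30 mm above the table ((height (world z) of large_wheel above 0.03 m and contact force between the fingers and large_wheel below 0.05 N) or (height (world z) of small_wheel above 0.03 m and contact force between the fingers and small_wheel below 0.05 N) or (height (world z) of beam above 0.03 m and contact force between the fingers and beam below 0.05 N) or (height (world z) of battery_holder above 0.03 m and contact force between the fingers and battery_holder below 0.05 N)).
It fails at once if the screwdriver is moved more than 20 mm (distance of screwdriver from where it was at the start of the episode above 0.02 m).
It fails at once if the screw cup is moved more than 20 mm (distance of screw_cup from where it was at the start of the episode above 0.02 m).
It also fails if it takes over 96 s, if anything falls off the work surface, if the arm or the gripper's body presses on something with over 40 N, if the wrist force passes 120 N, or if a joint passes its speed limit or range.

## Robot

A 6-joint arm with a two-finger parallel gripper is mounted at the origin on the work surface. World frame = base frame: x ahead of the robot, y to its left, z up, the work surface at z = 0. Lengths are in m, angles in rad, forces in N, time in s.
With the tool pointing down it reaches from about 0.35 to 0.775 m from the base axis. Payload 5.5 kg.
Tool frame: the origin (TCP) lies between the finger pads; the fingertips stand 11 mm ahead of it and the grasp point (between the pads) lies 8 mm behind it (tips_ahead is the distance from the TCP to the fingertips, in m); z points along the fingers, y is the line along which they close (so a half turn about z gives the same grasp; the last joint's range is limited). The gripper opens to 85 mm and grips with 20 to 120 N. Pads are 22 mm wide; open, the fingers measure 114 mm over their backs; the gripper's body (76 mm by 85 mm) begins 54 mm behind the grasp point. The pads swing forward as they close: fully open they stand 13 mm farther back than shut.
Start: joints at [-1.417, 0.313, 0.046, 1.304, 0, 1.431], TCP at [0.167, -0.55, 0.242] pointing down, gripper open.
Joint ranges: [-2.76, 2.76], [-0.86, 1.69], [-1.03, 1.26], [-2.2, 2.34], [-1.47, 1.5], [-3.14, 3.14]. Speed limits (rad/s): [2.57, 2.57, 3.14, 3.14, 3.14, 3.14].

## Interface

Orientations are given as a unit quaternion [w, x, y, z].
In Python, from workcell import * gives the robot as it stands. The module is installed in compiled form; this text tells all that it offers.
- The arm moves only by the tool jog_arm, never from a script. Its argument "moves" is a list of rows, each an object with "fingers": the closure, from 0 (fully open) to 1 (shut); "slide": the shift along the tool's x, y, z in mm, a list of three; "angular": the turn, a rotation vector about the tool's x, y, z in degrees, a list of three. A call has 1 to 10 rows; each row is the pose to reach, as a shift and turn from the pose commanded when the call began, along the tool's axes at that moment; what a row does not reach only later rows make up. A row lasts 1/12 s, in which the tool goes at most 41.7 mm and 7.16 degrees, less where a joint would pass 70% of its speed; a pose out of reach is approached as far as the arm can. A call with a gripper value outside its range is refused whole. The fingers move at their own pace and stop on an object; "squeeze" is the grip in N (left out, the last holds). Time passes only in rows, so rows that repeat a pose let the fingers close. It gives the time, the measured TCP pose, the force, the opening and the grip force at its end, in the units of the state.
- get_state(): the state, without advancing time (a new reading comes with each control period).
- read_camera(name): name is "scene" or "top" or "wrist"; returns a dict with "color" (384x512x3 uint8, red, green, blue), "fovy" (degrees; the focal length in pixels is half the picture's height over the tangent of half this angle, whatever the lens; pixels are square), "cx", "cy" (the principal point, pixels), "world_from_camera" (4x4, takes a point from camera to world coordinates); the wrist camera has in their place "tool_from_camera" (4x4, takes a point from camera to tool coordinates, whose origin is the TCP and whose axes are the flange's). Camera axes: x right, y down, z forward; pixel columns grow to the right and rows downward; lengths in m; the calibration is good to about 2 mm. A picture is of the moment at which its call begins: read the wrist's pose just before it. There is no depth.
- hand_in(): hands the job in; it is judged then, once.
Trained networks look in a picture, given as the dict that the camera call returned (one of the last four; its "shot" number tells which), for a name from the list of things; names that differ only in an ending like _2 or _b are one class to them, and where a whole thing is asked for, a point or a joint stands for the part that bears it (a point fixed in the world has none). Each returns a list of dicts, best first, with "p" (0 to 1); they miss things now and then, are a little off and sometimes report something else, mostly with a low value. They report only what shows in the picture. A call takes as long as a camera call. They do not tell look-alikes from the thing itself.
- look_for(target, picture): "point" ([column, row] in pixels, amid what is visible of it).
- tip_of(target, picture): "point" ([column, row] in pixels: a listed point, or the origin of a listed thing).
The state is a dict: "clock": time; "joint_pos": joint angles; "qvel": joint speeds; "tau": joint torques, N m; "tcp_pos": TCP position; "orientation": TCP orientation; "wrist_force": force on the tool from outside, world axes, zero at the start; "ft_torque": the same for the moment, N m; "finger_gap": finger opening in m; "grip_force": force on a finger pad.
Only numpy, scipy, OpenCV 4.12 (cv2) and the standard library are available. Lean on these libraries where they do the work, as an engineer would, in place of code of your own. Each camera call takes 0.05 s, during which the arm holds its last target. There are 200 camera calls.

## Working session

There is one attempt and no reset: what is moved stays moved. The work goes in short steps, Python scripts to look and compute and a tool call to move; the robot and the scene stay as the last step left them, time stands still between calls to the robot, and variables do not carry over. Pictures are saved under pics/ and viewed, at most 14 in all, crops included, and the job is handed in when it is done.

Besides the shell and the picture viewer there is one more tool, called after ">>>" by a JSON object that holds its "api" and its "payload". jog_arm: Moves the arm, as the interface text tells. Its arguments: {"type":"object","properties":{"moves":{"type":"array","items":{"type":"object","properties":{"fingers":{"type":"number"},"slide":{"type":"array","items":{"type":"number"}},"angular":{"type":"array","items":{"type":"number"}}}}},"squeeze":{"type":"number"}},"required":["moves"]}

```bash
mkdir -p pics
python3 - <<'E'
from workcell import *
import cv2,numpy as np
np.set_printoptions(precision=4,suppress=True)
s=get_state();print(s)
for n in("top","scene"):
    c=read_camera(n);cv2.imwrite(f"pics/{n}0.png",cv2.resize(c["color"][:,:,::-1],(800,600),interpolation=cv2.INTER_CUBIC))
    print(n,c["fovy"],c["cx"],c["cy"],c["world_from_camera"])
    for t in "large_wheel small_wheel beam battery_holder large_wheel_tray small_wheel_tray beam_tray battery_tray screwdriver screw_cup".split():
        print(t,[(np.round(d["point"]),round(d["p"],2)) for d in tip_of(t,c)][:5])
E
```

```text
{'clock': 0.0, 'joint_pos': array([-1.4166,  0.314 ,  0.045 ,  1.3036,  0.    ,  1.4312]), 'qvel': array([ 0.0021, -0.0006,  0.0003, -0.0011, -0.0008, -0.0017]), 'tau': array([ -0.0007, -48.0625,  29.8535,   0.0193,  -0.0001,  -0.    ]), 'tcp_pos': array([ 0.1664, -0.5499,  0.2414]), 'orientation': array([-0.0009,  0.9892,  0.1464, -0.    ]), 'wrist_force': array([-0.5175,  0.4296, -0.7008]), 'ft_torque': array([ 0.0289,  0.0101, -0.0068]), 'grip_force': 0.0, 'finger_gap': 0.08568230084758144}
top 57.613335860805115 249.7181648603087 191.00876596066104 [[-0.0272 -0.9893  0.1434  0.3113]
 [-0.9996  0.0272 -0.0017  0.0213]
 [-0.0023 -0.1434 -0.9897  0.9362]
 [ 0.      0.      0.      1.    ]]
large_wheel [(array([ 96., 247.]), 0.89), (array([130., 254.]), 0.69), (array([171., 241.]), 0.65), (array([162., 202.]), 0.58)]
small_wheel [(array([281., 202.]), 0.54), (array([225., 128.]), 0.18)]
beam [(array([223., 197.]), 0.54)]
battery_holder [(array([346., 194.]), 0.59)]
large_wheel_tray [(array([282., 134.]), 0.76), (array([342., 122.]), 0.66)]
small_wheel_tray [(array([339., 122.]), 0.66
[... 235 characters left out ...]
343  0.4684 -0.2908  0.7658]
 [ 0.5511 -0.6932  0.4645 -0.4707]
 [ 0.016  -0.5478 -0.8365  0.8865]
 [ 0.      0.      0.      1.    ]]
large_wheel [(array([267.,  89.]), 0.69), (array([256., 119.]), 0.67), (array([260., 310.]), 0.67), (array([288.,  81.]), 0.6), (array([290., 131.]), 0.59)]
small_wheel [(array([219., 206.]), 0.73)]
beam [(array([340., 160.]), 0.73), (array([261., 168.]), 0.64)]
battery_holder [(array([185., 263.]), 0.86)]
large_wheel_tray [(array([285., 253.]), 0.95)]
small_wheel_tray [(array([257., 311.]), 0.8)]
beam_tray [(array([323., 207.]), 0.87)]
battery_tray [(array([338., 162.]), 0.82)]
screwdriver [(array([326., 105.]), 0.68)]
screw_cup [(array([163., 328.]), 0.67)]
```

View pics/top0.png

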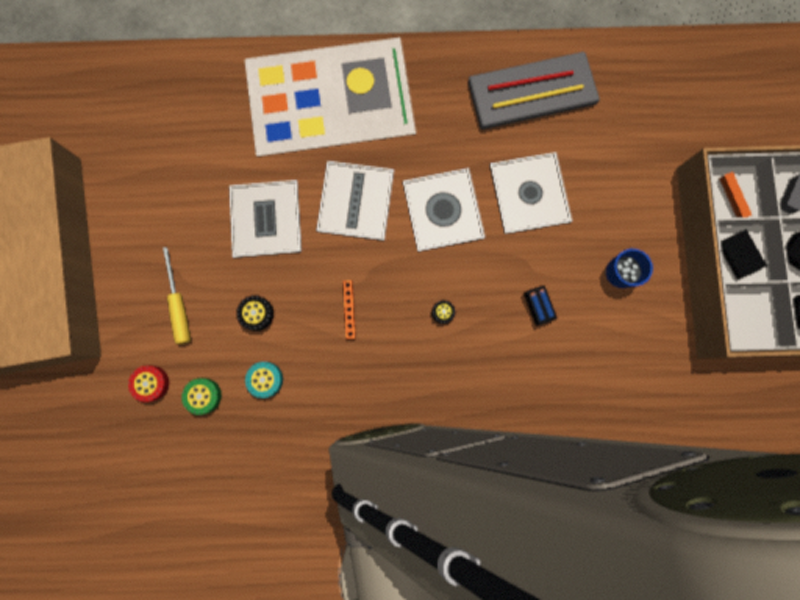

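View pics/scene0.png

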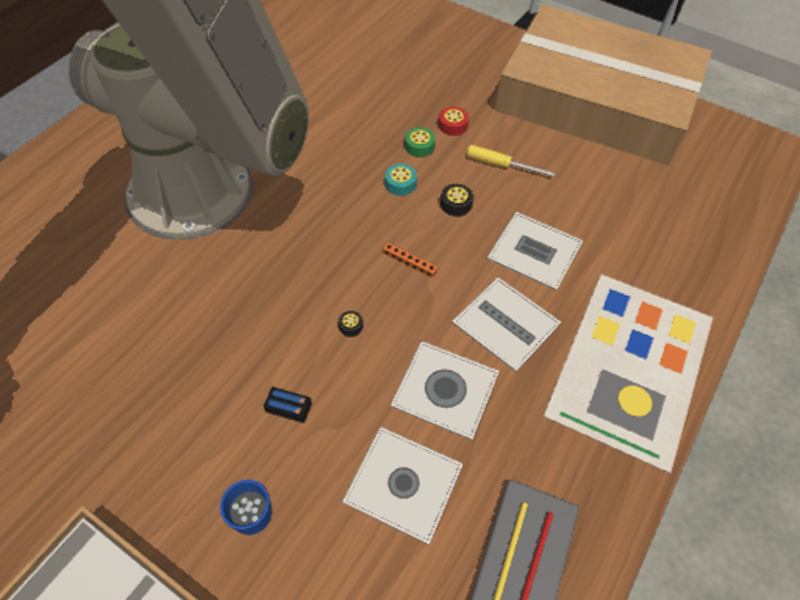

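The top view (800 px scale) shows the black large wheel at (254,313), beam at (349,309), small wheel at (443,312) and battery holder at (540,306). The trays are battery (264,218), beam (356,200), large (443,209) and small (530,192). The scene view agrees. The red, green and turquoise wheels are look-alikes.

```bash
cat > h.py <<'E'
import numpy as np,cv2
from scipy.spatial.transform import Rotation as R
np.set_printoptions(precision=4,suppress=True)
def wfc(c,s=None):
    if "world_from_camera" in c: return np.array(c["world_from_camera"])
    T=np.eye(4);T[:3,:3]=R.from_quat(np.roll(s["orientation"],-1)).as_matrix();T[:3,3]=s["tcp_pos"]
    return T@np.array(c["tool_from_camera"])
def toworld(c,T,uv,z):
    f=c["color"].shape[0]/2/np.tan(np.radians(c["fovy"])/2)
    uv=np.atleast_2d(uv).astype(float)
    d=np.c_[(uv[:,0]-c["cx"])/f,(uv[:,1]-c["cy"])/f,np.ones(len(uv))]@T[:3,:3].T
    return (T[:3,3]+d*((z-T[2,3])/d[:,2])[:,None])[:,:2]
def proj(c,T,p):
    f=c["color"].shape[0]/2/np.tan(np.radians(c["fovy"])/2)
    q=(np.asarray(p)-T[:3,3])@T[:3,:3]
    return np.array([c["cx"]+f*q[0]/q[2],c["cy"]+f*q[1]/q[2]])
def rect(c,T,m,z):
    """mask's biggest blob -> world centre, size, long-axis angle (deg), via minAreaRect"""
    k=max(cv2.findContours(m.astype(np.uint8),cv2.RETR_EXTERNAL,cv2.CHAIN_APPROX_NONE)[0],key=cv2.contourArea)
    w=toworld(c,T,k[:,0],z)
    (x,y),(a,b),t=cv2.minAreaRect((w*1000).astype(np.float32))
    if b>a: a,b,t=b,a,t+90
    return np.array([x/1000,y/1000]),(round(a,1),round(b,1)),(t+90)%180-90
E
python3 - <<'E'
from workcell import *
from h import *
c=read_camera("top");T=wfc(c);I=c["color"];H=cv2.cvtColor(I,cv2.COLOR_RGB2HSV).astype(int);h,s,v=H[...,0],H[...,1],H[...,2]
def win(u,w,r):
    m=np.zeros(h.shape,bool);u/=1.5625;w/=1.5625;m[int(w-r):int(w+r),int(u-r):int(u+r)]=1;return m
white=(s<60)&(v>150)
for n,u,w in(("battery_tray",264,218),("beam_tray",356,200),("large_tray",443,209),("small_tray",530,192)):
    print(n,rect(c,T,win(u,w,32)&white,.006),"print",rect(c,T,win(u,w,20)&(v<150),.003))
for n,u,w,m,z in(("large",254,313,(h>18)&(h<36)&(s>120)&(v>110),.026),("small",443,312,(h>18)&(h<36)&(s>120)&(v>110),.02),("beam",349,309,(h<13)&(s>190)&(v>150),.016),("batt",540,306,(v<60)|((h>95)&(h<130)),.025)):
    print(n,rect(c,T,cv2.morphologyEx((win(u,w,24)&m).astype(np.uint8),cv2.MORPH_CLOSE,np.ones((5,5))),z))
c=read_camera("wrist");print(c["fovy"],c["cx"],c["cy"],c["tool_from_camera"]);s=get_state();print(R.from_quat(np.roll(s["orientation"],-1)).as_matrix())
cv2.imwrite("pics/w0.png",c["color"][:,:,::-1])
E
```

```text
battery_tray (array([0.5962, 0.2374]), (131.2, 121.0), 3.1755757331848145) print (array([0.5967, 0.238 ]), (64.8, 37.5), 3.5700950622558594)
beam_tray (array([0.6251, 0.0775]), (130.8, 120.4), -9.026374816894531) print (array([0.6252, 0.0778]), (100.5, 18.7), -9.081550598144531)
large_tray (array([ 0.6041, -0.0776]), (131.1, 120.4), 9.967668533325195) print (array([ 0.6048, -0.0781]), (60.2, 58.2), -2.1037673950195312)
small_tray (array([ 0.6305, -0.2336]), (131.3, 119.8), 8.546465873718262) print (array([ 0.6313, -0.2341]), (39.7, 38.7), 41.29265594482422)
large (array([0.4271, 0.2507]), (37.2, 34.4), 88.43087005615234)
small (array([ 0.4217, -0.069 ]), (24.0, 23.9), -1.5736312866210938)
beam (array([0.4282, 0.0912]), (96.5, 15.9), -0.856597900390625)
batt (array([ 0.4243, -0.2303]), (59.8, 39.1), 17.937644958496094)
67.37250296728418 258.3804778820567 190.11403956680647 [[ 0.0001 -0.945  -0.3272  0.0832]
 [ 1.     -0.0001  0.0005  0.0012]
 [-0.0005 -0.3272  0.945  -0.1319]
 [ 0.      0.      0.      1.    ]]
[[ 0.9571  0.2896  0.    ]
 [ 0.2896 -0.9571 -0.0001]
 [-0.      0.0001 -1.    ]]
```

>>> {"api": "jog_arm", "payload": {"moves": [{"slide": [85,-58,10],"angular": [0,0,0],"fingers": 0},{"slide": [85,-58,10],"fingers": 0},{"slide": [85,-58,10],"fingers": 0},{"slide": [340,-231,41],"fingers": 0},{"slide": [340,-231,41],"fingers": 0},{"slide": [340,-231,41],"fingers": 0},{"slide": [340,-231,41],"fingers": 0},{"slide": [340,-231,41],"fingers": 0},{"slide": [340,-231,41],"fingers": 0},{"slide": [340,-231,41],"fingers": 0}]}}

```text
schema error: expected keys fingers, slide, angular
```

>>> {"api": "jog_arm", "payload": {"moves": [{"slide": [30,-21,4],"angular": [0,0,0],"fingers": 0},{"slide": [64,-44,8],"angular": [0,0,0],"fingers": 0},{"slide": [340,-231,41],"angular": [0,0,0],"fingers": 0},{"slide": [340,-231,41],"angular": [0,0,0],"fingers": 0},{"slide": [340,-231,41],"angular": [0,0,0],"fingers": 0},{"slide": [340,-231,41],"angular": [0,0,0],"fingers": 0},{"slide": [340,-231,41],"angular": [0,0,0],"fingers": 0},{"slide": [340,-231,41],"angular": [0,0,0],"fingers": 0},{"slide": [340,-231,41],"angular": [0,0,0],"fingers": 0},{"slide": [340,-231,41],"angular": [0,0,0],"fingers": 0}]}}

```text
clock: 2.03
tcp_pos: [0.425, -0.2304, 0.2016]
orientation: [0.0, 0.989, 0.146, 0.0]
wrist_force: [0.8, -0.6, -0.9]
finger_gap: 0.0854
grip_force: 0.0
```

>>> {"api": "jog_arm", "payload": {"moves": [{"slide": [20,-14,2],"angular": [0,0,0],"fingers": 0},{"slide": [20,-14,2],"angular": [0,0,0],"fingers": 0},{"slide": [20,-14,2],"angular": [0,0,0],"fingers": 0}]}}

```text
clock: 2.28
tcp_pos: [0.4397, -0.2117, 0.1994]
orientation: [0.0, 0.989, 0.148, -0.0]
wrist_force: [0.3, -0.6, -0.2]
finger_gap: 0.0854
grip_force: 0.0
```

```bash
cat > look.py <<'E'
import sys
from workcell import *
from h import *
def look(z,kind,name=None,r=60,at=None):
    """centre/angle of thing near expected world point 'at' in wrist picture"""
    s=get_state();c=read_camera("wrist");T=wfc(c,s)
    H=cv2.cvtColor(c["color"],cv2.COLOR_RGB2HSV).astype(int);h,sa,v=H[...,0],H[...,1],H[...,2]
    M=dict(yellow=(h>18)&(h<36)&(sa>120)&(v>110),orange=(h<13)&(sa>190)&(v>150),
           batt=(v<60)|((h>95)&(h<130)),white=(sa<60)&(v>150),dark=v<150)[kind]
    u=proj(c,T,[*at,z]);m=np.zeros(h.shape,np.uint8)
    cv2.circle(m,(int(u[0]),int(u[1])),r,1,-1)
    m=cv2.morphologyEx((m&M).astype(np.uint8),cv2.MORPH_CLOSE,np.ones((7,7)))
    print("px",u,rect(c,T,m,z))
    if name: cv2.imwrite(f"pics/{name}.png",c["color"][:,:,::-1])
    return s,c,T
def go(s,xyz,yaw=None):
    Rm=R.from_quat(np.roll(s["orientation"],-1)).as_matrix()
    y=np.degrees(np.arctan2(Rm[1,0],Rm[0,0]))
    print("tcp",s["tcp_pos"],"yaw",y,"slide mm",Rm.T@(np.array(xyz)-s["tcp_pos"])*1000, "ang z",None if yaw is None else -(yaw-y))
E
python3 - <<'E'
from look import *
s,c,T=look(.024,"batt","w1",90,(.4243,-.2303))
go(s,(.4243,-.2303,.2),18)
E
```

```text
px [268.9652 187.5134] (array([ 0.4282, -0.2364]), (63.8, 32.0), 17.207340240478516)
tcp [ 0.4397 -0.2117  0.1994] yaw 17.03099544119717 slide mm [-20.1516  13.2757  -0.6246] ang z -0.9690045588028298
```

View pics/w1.png

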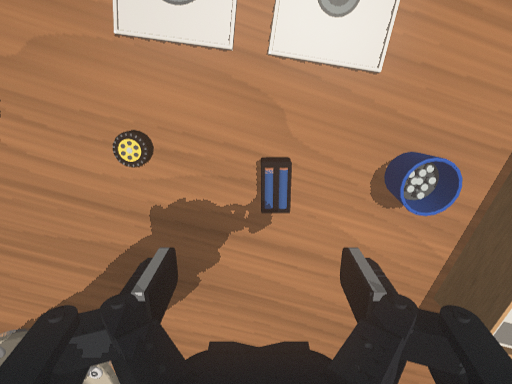

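The wrist picture shows the battery holder at px (276,185) squarely between the open fingers. The fingertips are at (175,250) and (342,250).

>>> {"api": "jog_arm", "payload": {"moves": [{"slide": [-18,20,40],"angular": [0,0,0],"fingers": 0},{"slide": [-18,20,80],"angular": [0,0,0],"fingers": 0},{"slide": [-18,20,110],"angular": [0,0,0],"fingers": 0},{"slide": [-18,20,110],"angular": [0,0,0],"fingers": 0},{"slide": [-18,20,110],"angular": [0,0,0],"fingers": 0}]}}

```text
clock: 2.75
tcp_pos: [0.4256, -0.2374, 0.0885]
orientation: [-0.002, 0.989, 0.145, -0.002]
wrist_force: [-0.5, -0.5, 0.4]
finger_gap: 0.0854
grip_force: 0.0
```

Run:
```python
from look import *
s,c,T=look(.024,"batt","w2",70,(.4275,-.236))
go(s,(.4275,-.236,.018))
```

```text
px [255.905  206.5594] (array([ 0.4221, -0.2384]), (50.9, 32.5), 17.229015350341797)
tcp [ 0.4256 -0.2374  0.0885] yaw 16.693877198650856 slide mm [ 2.4203 -0.5191 70.5131] ang z None
```

View pics/w2.png

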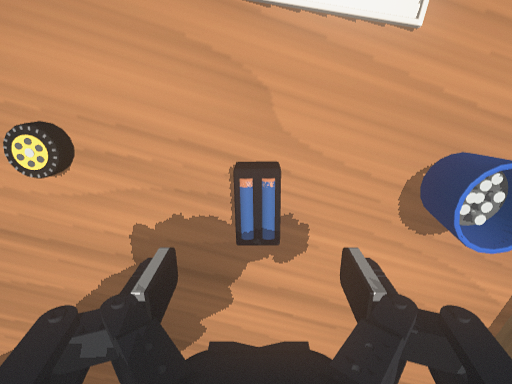

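>>> {"api": "jog_arm", "payload": {"moves": [{"slide": [2,0,35],"angular": [0,0,0],"fingers": 0},{"slide": [2,0,60],"angular": [0,0,0],"fingers": 0.2},{"slide": [2,0,75],"angular": [0,0,0],"fingers": 0.3},{"slide": [2,0,75],"angular": [0,0,0],"fingers": 0.4},{"slide": [2,0,75],"angular": [0,0,0],"fingers": 1},{"slide": [2,0,75],"angular": [0,0,0],"fingers": 1},{"slide": [2,0,75],"angular": [0,0,0],"fingers": 1},{"slide": [2,0,75],"angular": [0,0,0],"fingers": 1},{"slide": [2,0,75],"angular": [0,0,0],"fingers": 1},{"slide": [2,0,75],"angular": [0,0,0],"fingers": 1}], "squeeze": 40}}

```text
clock: 3.63
tcp_pos: [0.4314, -0.2382, 0.0169]
orientation: [0.002, 0.989, 0.146, 0.002]
wrist_force: [-1.1, -0.3, 6.3]
finger_gap: 0.0332
grip_force: 41.3
```

>>> {"api": "jog_arm", "payload": {"moves": [{"slide": [0,0,-20],"angular": [0,0,0],"fingers": 1},{"slide": [0,0,-50],"angular": [0,0,0],"fingers": 1},{"slide": [0,0,-85],"angular": [0,0,0],"fingers": 1},{"slide": [0,0,-100],"angular": [0,0,0],"fingers": 1},{"slide": [0,0,-100],"angular": [0,0,0],"fingers": 1},{"slide": [0,0,-100],"angular": [0,0,0],"fingers": 1}]}}

```text
clock: 4.13
tcp_pos: [0.4306, -0.2375, 0.1163]
orientation: [0.002, 0.989, 0.146, 0.001]
wrist_force: [-0.8, 0.2, -1.5]
finger_gap: 0.0329
grip_force: 40.3
```

Run:
```python
from look import *
s=get_state();p=s["tcp_pos"]
s,c,T=look(p[2]+.007,"batt","w3",45,p[:2])
go(s,(.5965,.2377,p[2]),3.4); print(s["grip_force"],s["finger_gap"])
```

```text
px [255.9644 265.0123] (array([ 0.4261, -0.2398]), (46.5, 41.5), 3.6006572246551514)
tcp [ 0.4306 -0.2375  0.1163] yaw 16.8372172355041 slide mm [ 296.4426 -406.7883   -0.7075] ang z 13.437217235504098
40.3363573551178 0.03286504797745541
```

View pics/w3.png

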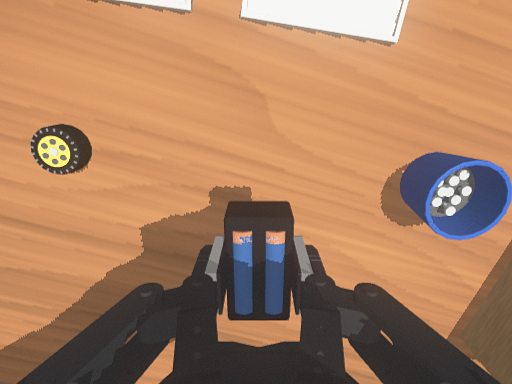

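The holder is gripped square, front edge at row 221 and rear edge at row 319. Its centre is about 6 mm behind the TCP, and I allow for that.

>>> {"api": "jog_arm", "payload": {"moves": [{"slide": [12,-16,0],"angular": [0,0,0],"fingers": 1},{"slide": [30,-40,0],"angular": [0,0,2],"fingers": 1},{"slide": [54,-72,0],"angular": [0,0,5],"fingers": 1},{"slide": [78,-104,0],"angular": [0,0,8],"fingers": 1},{"slide": [102,-137,0],"angular": [0,0,13.4],"fingers": 1},{"slide": [126,-169,0],"angular": [0,0,13.4],"fingers": 1},{"slide": [150,-201,0],"angular": [0,0,13.4],"fingers": 1},{"slide": [174,-233,0],"angular": [0,0,13.4],"fingers": 1},{"slide": [198,-265,0],"angular": [0,0,13.4],"fingers": 1},{"slide": [222,-297,0],"angular": [0,0,13.4],"fingers": 1}]}}

```text
clock: 5.02
tcp_pos: [0.5551, 0.1138, 0.1126]
orientation: [0.0, 1.0, 0.03, -0.002]
wrist_force: [0.8, 0.4, -0.8]
finger_gap: 0.0327
grip_force: 40.3
```

Run:
```python
from look import *
s=get_state();go(s,(.603,.2381,.116),3.4);print(s["clock"],s["grip_force"])
```

```text
tcp [0.5551 0.1138 0.1126] yaw 3.4749114524932128 slide mm [  55.336  -121.1598   -3.5908] ang z 0.07491145249321285
5.0167 40.25287091732025
```

>>> {"api": "jog_arm", "payload": {"moves": [{"slide": [15,-33,0],"angular": [0,0,0],"fingers": 1},{"slide": [32,-70,0],"angular": [0,0,0],"fingers": 1},{"slide": [45,-100,0],"angular": [0,0,0],"fingers": 1},{"slide": [52,-116,0],"angular": [0,0,0],"fingers": 1},{"slide": [55,-121,0],"angular": [0,0,0],"fingers": 1},{"slide": [55,-121,0],"angular": [0,0,0],"fingers": 1},{"slide": [55,-121,0],"angular": [0,0,0],"fingers": 1}]}}

```text
clock: 5.6
tcp_pos: [0.611, 0.1696, 0.1131]
orientation: [-0.016, 0.998, 0.065, -0.003]
wrist_force: [-0.5, 0.6, -0.5]
finger_gap: 0.0333
grip_force: 40.3
```

Run:
```python
from look import *
s,c,T=look(.006,"white","w4",300,(.5965,.2377))
go(s,(.603,.2381,.02),3.4)
```

```text
px [182.681  195.4866] (array([0.6246, 0.0746]), (129.9, 119.6), -9.178749084472656)
tcp [0.611  0.1696 0.1131] yaw 7.486421020605844 slide mm [  1.3158 -66.0159  95.2505] ang z 4.086421020605844
```

View pics/w4.png

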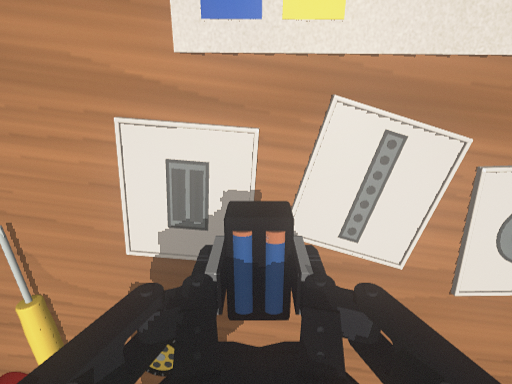

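Run:
```python
from look import *
s=get_state();print(s["joint_pos"],s["qvel"],s["tcp_pos"],R.from_quat(np.roll(s["orientation"],-1)).as_matrix())
```

```text
[ 0.1297  0.4882 -0.0132  1.0721  0.0318  3.1406] [-0.0062 -0.0175 -0.0131 -0.0003 -0.0038 -0.0015] [0.6111 0.1696 0.1135] [[ 0.9915  0.1302 -0.0068]
 [ 0.1303 -0.991   0.0311]
 [-0.0027 -0.0318 -0.9995]]
```

The picture shows the wrist joint at its 3.14 limit: yaw 7.5°, tool slightly tilted, still right of the battery tray. I'll turn the tool half a turn the other way.

>>> {"api": "jog_arm", "payload": {"moves": [{"slide": [0,0,0],"angular": [0,0,-4],"fingers": 1},{"slide": [0,0,0],"angular": [0,0,-11],"fingers": 1},{"slide": [0,0,0],"angular": [0,0,-18],"fingers": 1},{"slide": [0,0,0],"angular": [0,0,-25],"fingers": 1},{"slide": [0,0,0],"angular": [0,0,-32],"fingers": 1},{"slide": [0,0,0],"angular": [0,0,-39],"fingers": 1},{"slide": [0,0,0],"angular": [0,0,-46],"fingers": 1},{"slide": [0,0,0],"angular": [0,0,-53],"fingers": 1},{"slide": [0,0,0],"angular": [0,0,-60],"fingers": 1},{"slide": [0,0,0],"angular": [0,0,-67],"fingers": 1}]}}

```text
clock: 6.48
tcp_pos: [0.6108, 0.169, 0.1144]
orientation: [-0.014, 0.794, 0.607, 0.007]
wrist_force: [-0.2, -1.0, -0.9]
finger_gap: 0.0329
grip_force: 40.3
```

>>> {"api": "jog_arm", "payload": {"moves": [{"slide": [0,0,0],"angular": [0,0,-7],"fingers": 1},{"slide": [0,0,0],"angular": [0,0,-14],"fingers": 1},{"slide": [0,0,0],"angular": [0,0,-21],"fingers": 1},{"slide": [0,0,0],"angular": [0,0,-28],"fingers": 1},{"slide": [0,0,0],"angular": [0,0,-35],"fingers": 1},{"slide": [0,0,0],"angular": [0,0,-42],"fingers": 1},{"slide": [0,0,0],"angular": [0,0,-49],"fingers": 1},{"slide": [0,0,0],"angular": [0,0,-56],"fingers": 1},{"slide": [0,0,0],"angular": [0,0,-63],"fingers": 1},{"slide": [0,0,0],"angular": [0,0,-70],"fingers": 1}]}}

```text
clock: 7.32
tcp_pos: [0.6108, 0.169, 0.1144]
orientation: [-0.007, 0.302, 0.953, 0.014]
wrist_force: [-0.7, -0.3, -0.7]
finger_gap: 0.0332
grip_force: 40.3
```

```bash
cat >> look.py <<'E'
def go(s,xyz,yaw):
    """slide (mm) and rotation vector (deg) from the measured pose to tool-down at xyz with the given yaw"""
    Rm=R.from_quat(np.roll(s["orientation"],-1)).as_matrix();a=np.radians(yaw)
    G=np.array([[np.cos(a),np.sin(a),0],[np.sin(a),-np.cos(a),0],[0,0,-1]])
    print("tcp",s["tcp_pos"],"yaw",np.degrees(np.arctan2(Rm[1,0],Rm[0,0])),"slide",Rm.T@(np.array(xyz)-s["tcp_pos"])*1000,
      "ang",np.degrees(R.from_matrix(Rm.T@G).as_rotvec()),"j1,j6",s["joint_pos"][[0,5]],"grip",s["grip_force"],"t",s["clock"])
E
python3 - <<'E'
from look import *
go(get_state(),(.590,.2373,.113),183.4)
E
```

```text
tcp [0.6108 0.169  0.1144] yaw 144.799106528062 slide [56.3155 43.7911  3.615 ] ang [  1.647   -0.8256 -38.6119] j1,j6 [0.1288 0.7434] grip 40.34257650375366 t 7.3167
```

>>> {"api": "jog_arm", "payload": {"moves": [{"slide": [10,8,1],"angular": [0.3,-0.1,-6.5],"fingers": 1},{"slide": [24,19,2],"angular": [0.6,-0.3,-13],"fingers": 1},{"slide": [38,30,3],"angular": [0.9,-0.5,-20],"fingers": 1},{"slide": [50,39,3.6],"angular": [1.2,-0.6,-27],"fingers": 1},{"slide": [56,44,3.6],"angular": [1.4,-0.7,-33],"fingers": 1},{"slide": [56,44,3.6],"angular": [1.6,-0.8,-38.6],"fingers": 1},{"slide": [56,44,3.6],"angular": [1.6,-0.8,-38.6],"fingers": 1},{"slide": [56,44,3.6],"angular": [1.6,-0.8,-38.6],"fingers": 1}]}}

```text
clock: 7.98
tcp_pos: [0.5909, 0.2377, 0.113]
orientation: [-0.0, -0.025, 1.0, 0.0]
wrist_force: [0.7, 0.3, -0.0]
finger_gap: 0.0329
grip_force: 40.3
```

Run:
```python
from look import *
s,c,T=look(.006,"white","w5",300,(.5965,.2377))
go(s,(.590,.2373,.022),183.4)
```

```text
px [259.7315 198.833 ] (array([0.6244, 0.0748]), (130.4, 119.5), -9.156318664550781)
tcp [0.5909 0.2377 0.113 ] yaw -177.08341996638157 slide [ 0.9451 -0.3997 91.0489] ang [ 0.0494 -0.0075 -0.4834] j1,j6 [0.2561 0.2052] grip 40.34157156944275 t 7.9833
```

View pics/w5.png

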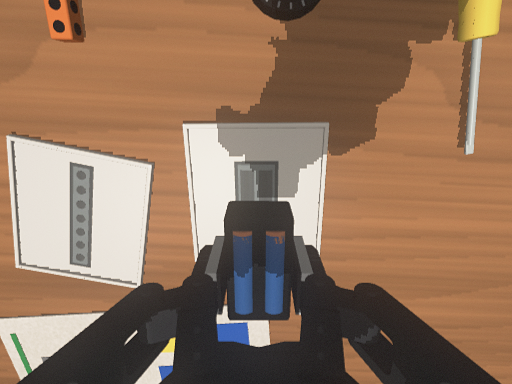

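The tray's near edge is at (184..329, 123) and the outline lies under the held part, square to it. Lowering.

>>> {"api": "jog_arm", "payload": {"moves": [{"slide": [1,0,25],"angular": [0,0,0],"fingers": 1},{"slide": [1,0,55],"angular": [0,0,0],"fingers": 1},{"slide": [1,0,78],"angular": [0,0,0],"fingers": 1},{"slide": [1,0,87],"angular": [0,0,0],"fingers": 1},{"slide": [1,0,90],"angular": [0,0,0],"fingers": 1},{"slide": [1,0,91.5],"angular": [0,0,0],"fingers": 1},{"slide": [1,0,92.5],"angular": [0,0,0],"fingers": 1},{"slide": [1,0,92.5],"angular": [0,0,0],"fingers": 1},{"slide": [1,0,92.5],"angular": [0,0,0],"fingers": 1}]}}

```text
clock: 8.78
tcp_pos: [0.5916, 0.2384, 0.0221]
orientation: [0.001, -0.027, 1.0, 0.001]
wrist_force: [-0.2, -0.1, -0.4]
finger_gap: 0.033
grip_force: 40.3
```

>>> {"api": "jog_arm", "payload": {"moves": [{"slide": [1,0,1],"angular": [0,0,0],"fingers": 1},{"slide": [1,0,2],"angular": [0,0,0],"fingers": 1},{"slide": [1,0,2],"angular": [0,0,0],"fingers": 1},{"slide": [1,0,2],"angular": [0,0,0],"fingers": 1}]}}

```text
clock: 9.12
tcp_pos: [0.5901, 0.2383, 0.0199]
orientation: [0.001, -0.027, 1.0, 0.001]
wrist_force: [-1.2, -0.1, 6.5]
finger_gap: 0.0332
grip_force: 41.0
```

>>> {"api": "jog_arm", "payload": {"moves": [{"slide": [0,0,0],"angular": [0,0,0],"fingers": 0.4},{"slide": [0,0,0],"angular": [0,0,0],"fingers": 0.3},{"slide": [0,0,0],"angular": [0,0,0],"fingers": 0.3},{"slide": [0,0,0],"angular": [0,0,0],"fingers": 0.3},{"slide": [0,0,-30],"angular": [0,0,0],"fingers": 0.3},{"slide": [0,0,-70],"angular": [0,0,0],"fingers": 0.1},{"slide": [0,0,-110],"angular": [0,0,0],"fingers": 0},{"slide": [0,0,-120],"angular": [0,0,0],"fingers": 0},{"slide": [0,0,-120],"angular": [0,0,0],"fingers": 0}]}}

```text
clock: 9.87
tcp_pos: [0.5923, 0.2387, 0.1434]
orientation: [0.004, -0.027, 1.0, 0.002]
wrist_force: [0.2, 0.2, -0.5]
finger_gap: 0.0855
grip_force: 0.0
```

Run:
```python
from look import *
s,c,T=look(.024,"batt","w6",70,(.5965,.2377))
look(.006,"white",None,300,(.5965,.2377))
look(.026,"yellow",None,40,(.4271,.2507))
go(s,(.4271,.2507,.14),183.4)
```

```text
px [258.3241 191.5751] (array([0.5957, 0.2371]), (47.3, 25.6), 2.392726421356201)
px [258.7397 188.229 ] (array([0.5955, 0.2345]), (130.1, 119.4), 3.3066389560699463)
px [290.4349 -22.58  ] (array([0.4427, 0.2481]), (21.9, 3.2), -86.89692854881287)
tcp [0.5923 0.2387 0.1434] yaw -176.9109309157053 slide [164.3453  20.8437   2.0005] ang [ 0.1612  0.5017 -0.3102] j1,j6 [0.2571 0.2032] grip 0.0 t 9.8667
```

View pics/w6.png

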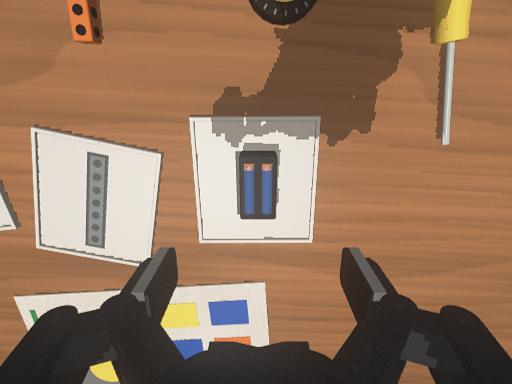

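The battery holder sits at (258,185) in its tray, centred and square. Next is the large wheel; its edge shows at (287,10).

>>> {"api": "jog_arm", "payload": {"moves": [{"slide": [20,3,0],"angular": [0,0,0],"fingers": 0},{"slide": [60,8,0],"angular": [0,0,0],"fingers": 0},{"slide": [100,12,10],"angular": [0,0,0],"fingers": 0},{"slide": [140,18,20],"angular": [0,0,0],"fingers": 0},{"slide": [164,21,30],"angular": [0.2,0.5,0],"fingers": 0},{"slide": [164,21,30],"angular": [0.2,0.5,0],"fingers": 0},{"slide": [164,21,30],"angular": [0.2,0.5,0],"fingers": 0}]}}

```text
clock: 10.6
tcp_pos: [0.4215, 0.2495, 0.1063]
orientation: [-0.006, -0.028, 1.0, -0.002]
wrist_force: [0.4, 0.3, 0.1]
finger_gap: 0.0854
grip_force: 0.0
```

Run:
```python
from look import *
s,c,T=look(.026,"yellow","w7",60,(.4271,.2507))
go(s,(.4271,.2507,.018),183.4)
```

```text
px [261.7546 212.0193] (array([0.4264, 0.2476]), (37.1, 37.0), 3.3162894248962402)
tcp [0.4215 0.2495 0.1063] yaw -176.82852835679842 slide [-6.7658  1.2088 88.2517] ang [-0.2331 -0.7505 -0.227 ] j1,j6 [0.3704 0.315 ] grip 0.0 t 10.6
```

View pics/w7.png

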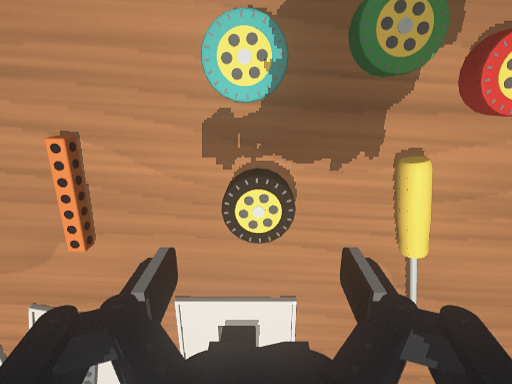

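The black large wheel is centred at (258,211) with clear finger gaps. The screwdriver at x≈413 is well away.

>>> {"api": "jog_arm", "payload": {"moves": [{"slide": [-4,0,20],"angular": [-0.2,-0.7,0],"fingers": 0},{"slide": [-6,0,50],"angular": [-0.2,-0.7,0],"fingers": 0},{"slide": [-6,0,75],"angular": [-0.2,-0.7,0],"fingers": 0},{"slide": [-6,0,90],"angular": [-0.2,-0.7,0],"fingers": 0},{"slide": [-6,0,92],"angular": [-0.2,-0.7,0],"fingers": 0.1},{"slide": [-6,0,92],"angular": [-0.2,-0.7,0],"fingers": 1},{"slide": [-6,0,92],"angular": [-0.2,-0.7,0],"fingers": 1},{"slide": [-6,0,92],"angular": [-0.2,-0.7,0],"fingers": 1},{"slide": [-6,0,92],"angular": [-0.2,-0.7,0],"fingers": 1},{"slide": [-6,0,92],"angular": [-0.2,-0.7,0],"fingers": 1}]}}

```text
clock: 11.48
tcp_pos: [0.4307, 0.2505, 0.0174]
orientation: [0.003, -0.027, 1.0, 0.001]
wrist_force: [-0.8, 0.3, -0.7]
finger_gap: 0.0584
grip_force: 42.9
```

Run:
```python
from look import *
s=get_state();p=s["tcp_pos"]
look(.026,"yellow",None,60,p[:2])
go(s,(.4271,.2507,.1),180)
```

```text
px [261.3312 270.4463] (array([0.427 , 0.2488]), (37.5, 37.5), 3.0469741821289062)
tcp [0.4307 0.2505 0.0174] yaw -176.91185003272176 slide [  3.0935   0.5554 -82.6011] ang [0.1041 0.3282 3.0884] j1,j6 [0.3656 0.3117] grip 42.875463366508484 t 11.4833
```

>>> {"api": "jog_arm", "payload": {"moves": [{"slide": [0,0,-15],"angular": [0,0,0],"fingers": 1},{"slide": [0,0,-45],"angular": [0,0,0],"fingers": 1},{"slide": [0,0,-80],"angular": [0,0,0],"fingers": 1},{"slide": [-5,-11,-95],"angular": [0,0,0],"fingers": 1},{"slide": [-16,-34,-100],"angular": [0,0,0],"fingers": 1},{"slide": [-32,-68,-100],"angular": [0,0,0],"fingers": 1},{"slide": [-48,-102,-100],"angular": [0,0,0],"fingers": 1},{"slide": [-64,-136,-100],"angular": [0,0,0],"fingers": 1},{"slide": [-80,-170,-100],"angular": [0,0,0],"fingers": 1},{"slide": [-96,-204,-100],"angular": [0,0,0],"fingers": 1}]}}

```text
clock: 12.37
tcp_pos: [0.5369, 0.0499, 0.1172]
orientation: [0.002, -0.027, 1.0, 0.001]
wrist_force: [-0.2, 1.1, -1.7]
finger_gap: 0.0588
grip_force: 43.2
```

>>> {"api": "jog_arm", "payload": {"moves": [{"slide": [-16,-34,0],"angular": [0,0,0],"fingers": 1},{"slide": [-32,-68,0],"angular": [0,0,0],"fingers": 1},{"slide": [-48,-102,0],"angular": [0,0,0],"fingers": 1},{"slide": [-58,-123,0],"angular": [0,0,0],"fingers": 1},{"slide": [-63,-133,0],"angular": [0,0,0],"fingers": 1},{"slide": [-63,-133,0],"angular": [0,0,0],"fingers": 1},{"slide": [-63,-133,0],"angular": [0,0,0],"fingers": 1}]}}

```text
clock: 12.95
tcp_pos: [0.6058, -0.0776, 0.1166]
orientation: [0.001, -0.027, 1.0, 0.001]
wrist_force: [0.0, 0.2, -0.1]
finger_gap: 0.0582
grip_force: 43.2
```

Run:
```python
from look import *
s,c,T=look(.006,"white","w8",300,(.6045,-.078))
look(s["tcp_pos"][2]+.0085,"yellow",None,60,s["tcp_pos"][:2])
go(s,(.608,-.0775,.02),183.1)
```

```text
px [259.4804 189.878 ] (array([ 0.6295, -0.2369]), (130.0, 123.2), 8.553489685058594)
px [259.7071 270.8287] (array([ 0.6018, -0.0784]), (37.5, 37.4), 3.0688276290893555)
tcp [ 0.6058 -0.0776  0.1166] yaw -176.94448442729873 slide [-1.9374 -0.2251 96.5603] ang [ 0.1074  0.1698 -0.0443] j1,j6 [-0.26   -0.3134] grip 43.16885054111481 t 12.95
```

View pics/w8.png

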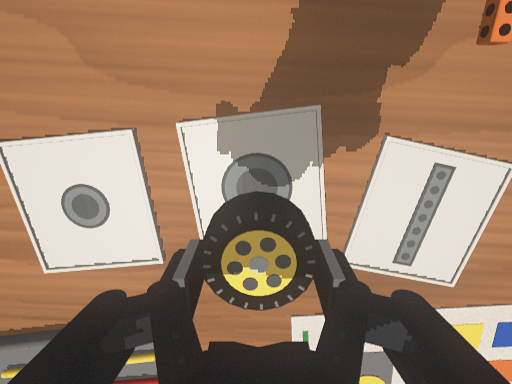

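The wheel hub is at (258,263) and the outline disc at (256,183). The tray's near corners are (178,124) and (320,106).

Run:
```python
from look import *
s=get_state();c=read_camera("wrist");T=wfc(c,s)
w=toworld(c,T,[(178,124),(320,106)],.006);print(w)
a=np.radians(9.97);print(w.mean(0)+.065*np.array([np.cos(a),np.sin(a)]),np.linalg.norm(w[0]-w[1]))
```

```text
[[ 0.5503 -0.1471]
 [ 0.5296 -0.0319]]
[ 0.604  -0.0783] 0.11697469176230514
```

>>> {"api": "jog_arm", "payload": {"moves": [{"slide": [-2,0,25],"angular": [0,0,0],"fingers": 1},{"slide": [-2,0,55],"angular": [0,0,0],"fingers": 1},{"slide": [-2,0,78],"angular": [0,0,0],"fingers": 1},{"slide": [-2,0,88],"angular": [0,0,0],"fingers": 1},{"slide": [-2,0,92],"angular": [0,0,0],"fingers": 1},{"slide": [-2,0,94],"angular": [0,0,0],"fingers": 1},{"slide": [-2,0,95.5],"angular": [0,0,0],"fingers": 1},{"slide": [-2,0,96.5],"angular": [0,0,0],"fingers": 1},{"slide": [-2,0,96.5],"angular": [0,0,0],"fingers": 1}]}}

```text
clock: 13.85
tcp_pos: [0.6097, -0.0779, 0.0215]
orientation: [0.003, -0.027, 1.0, 0.0]
wrist_force: [0.1, 0.1, -0.0]
finger_gap: 0.0583
grip_force: 43.2
```

>>> {"api": "jog_arm", "payload": {"moves": [{"slide": [0,0,0.7],"angular": [0,0,0],"fingers": 1},{"slide": [0,0,1.4],"angular": [0,0,0],"fingers": 1},{"slide": [0,0,1.4],"angular": [0,0,0],"fingers": 1},{"slide": [0,0,1.4],"angular": [0,0,0],"fingers": 1}]}}

```text
clock: 14.18
tcp_pos: [0.6094, -0.0779, 0.0198]
orientation: [0.003, -0.027, 1.0, 0.0]
wrist_force: [-1.1, 1.1, 5.8]
finger_gap: 0.0588
grip_force: 43.7
```

>>> {"api": "jog_arm", "payload": {"moves": [{"slide": [0,0,0],"angular": [0,0,0],"fingers": 0.1},{"slide": [0,0,0],"angular": [0,0,0],"fingers": 0},{"slide": [0,0,0],"angular": [0,0,0],"fingers": 0},{"slide": [0,0,0],"angular": [0,0,0],"fingers": 0},{"slide": [0,0,-25],"angular": [0,0,0],"fingers": 0},{"slide": [0,0,-60],"angular": [0,0,0],"fingers": 0},{"slide": [0,0,-100],"angular": [0,0,0],"fingers": 0},{"slide": [0,0,-120],"angular": [0,0,0],"fingers": 0},{"slide": [0,0,-120],"angular": [0,0,0],"fingers": 0}]}}

```text
clock: 14.93
tcp_pos: [0.6116, -0.0787, 0.1448]
orientation: [0.007, -0.027, 1.0, -0.001]
wrist_force: [1.5, -0.2, 0.5]
finger_gap: 0.0858
grip_force: 0.0
```

Run:
```python
from look import *
s,c,T=look(.029,"yellow",None,60,(.6045,-.079))
look(.006,"white",None,300,(.6045,-.078))
go(s,(.4217,-.0705,.105),183.1)
```

```text
px [260.4059 180.7005] (array([ 0.6048, -0.0798]), (37.0, 36.8), -86.84438180923462)
px [260.8112 175.9783] (array([ 0.6294, -0.2364]), (129.9, 119.5), 8.557319641113281)
tcp [ 0.6116 -0.0787  0.1448] yaw -176.9072407153033 slide [189.6452  18.4755  37.2825] ang [-0.1089  0.7494 -0.008 ] j1,j6 [-0.2591 -0.3131] grip 0.0 t 14.9333
```

>>> {"api": "jog_arm", "payload": {"moves": [{"slide": [20,2,0],"angular": [0,0,0],"fingers": 0},{"slide": [60,6,0],"angular": [0,0,0],"fingers": 0},{"slide": [100,10,10],"angular": [0,0.5,0],"fingers": 0},{"slide": [140,14,25],"angular": [0,0.5,0],"fingers": 0},{"slide": [175,17,37],"angular": [0,0.5,0],"fingers": 0},{"slide": [189,18,37],"angular": [0,0.5,0],"fingers": 0},{"slide": [189,18,37],"angular": [0,0.5,0],"fingers": 0},{"slide": [189,18,37],"angular": [0,0.5,0],"fingers": 0}]}}

```text
clock: 15.7
tcp_pos: [0.4174, -0.0697, 0.1]
orientation: [-0.003, -0.027, 1.0, 0.001]
wrist_force: [0.1, 0.3, 0.2]
finger_gap: 0.0857
grip_force: 0.0
```

Run:
```python
from look import *
s,c,T=look(.020,"yellow","w9",60,(.4217,-.0705))
go(s,(.4217,-.0705,.014),183.1)
```

```text
px [258.7464 209.9864] (array([ 0.4199, -0.0724]), (24.8, 24.7), 3.03079891204834)
tcp [ 0.4174 -0.0697  0.1   ] yaw -176.94806585806955 slide [-4.8402 -1.2433 85.9941] ang [ 0.1121 -0.382  -0.0484] j1,j6 [-0.355  -0.4082] grip 0.0 t 15.7
```

>>> {"api": "jog_arm", "payload": {"moves": [{"slide": [-1,-2,20],"angular": [0,0,0],"fingers": 0},{"slide": [-1,-2,50],"angular": [0,0,0],"fingers": 0},{"slide": [-1,-2,72],"angular": [0,0,0],"fingers": 0},{"slide": [-1,-2,83],"angular": [0,0,0],"fingers": 0.1},{"slide": [-1,-2,87],"angular": [0,0,0],"fingers": 0.2},{"slide": [-1,-2,87],"angular": [0,0,0],"fingers": 1},{"slide": [-1,-2,87],"angular": [0,0,0],"fingers": 1},{"slide": [-1,-2,87],"angular": [0,0,0],"fingers": 1},{"slide": [-1,-2,87],"angular": [0,0,0],"fingers": 1},{"slide": [-1,-2,87],"angular": [0,0,0],"fingers": 1}]}}

```text
clock: 16.58
tcp_pos: [0.4204, -0.0722, 0.015]
orientation: [-0.001, -0.027, 1.0, 0.0]
wrist_force: [0.3, -0.7, 1.0]
finger_gap: 0.0385
grip_force: 40.2
```

Run:
```python
from look import *
s=get_state();p=s["tcp_pos"]
look(.020,"yellow",None,60,p[:2])
go(s,(.631,-.2345,.117),183.1)
```

```text
px [261.2445 266.2276] (array([ 0.4201, -0.0739]), (25.0, 24.7), 3.1167287826538086)
tcp [ 0.4204 -0.0722  0.015 ] yaw -176.90792806055453 slide [-201.222  -173.3881 -102.5854] ang [ 0.0119 -0.1576 -0.0079] j1,j6 [-0.3581 -0.4121] grip 40.186012387275696 t 16.5833
```

>>> {"api": "jog_arm", "payload": {"moves": [{"slide": [0,0,-15],"angular": [0,0,0],"fingers": 1},{"slide": [0,0,-45],"angular": [0,0,0],"fingers": 1},{"slide": [0,0,-80],"angular": [0,0,0],"fingers": 1},{"slide": [-10,-9,-97],"angular": [0,0,0],"fingers": 1},{"slide": [-38,-33,-100],"angular": [0,0,0],"fingers": 1},{"slide": [-66,-57,-100],"angular": [0,0,0],"fingers": 1},{"slide": [-94,-81,-100],"angular": [0,0,0],"fingers": 1},{"slide": [-122,-105,-100],"angular": [0,0,0],"fingers": 1},{"slide": [-150,-129,-100],"angular": [0,0,0],"fingers": 1},{"slide": [-178,-153,-100],"angular": [0,0,0],"fingers": 1}]}}

```text
clock: 17.47
tcp_pos: [0.607, -0.2162, 0.1133]
orientation: [-0.002, -0.027, 1.0, 0.0]
wrist_force: [0.7, 0.4, 0.5]
finger_gap: 0.0386
grip_force: 40.3
```

>>> {"api": "jog_arm", "payload": {"moves": [{"slide": [-16,-14,0],"angular": [0,0,0],"fingers": 1},{"slide": [-23,-20,0],"angular": [0,0,0],"fingers": 1},{"slide": [-23,-20,0],"angular": [0,0,0],"fingers": 1},{"slide": [-23,-20,0],"angular": [0,0,0],"fingers": 1}]}}

```text
clock: 17.8
tcp_pos: [0.6295, -0.2338, 0.1125]
orientation: [-0.003, -0.027, 1.0, 0.001]
wrist_force: [0.2, -0.1, -0.7]
finger_gap: 0.0385
grip_force: 40.3
```

Run:
```python
from look import *
s,c,T=look(.006,"white","w10",300,(.630,-.2355))
look(s["tcp_pos"][2]+.005,"yellow",None,60,s["tcp_pos"][:2])
go(s,(.631,-.2345,.018),183.1)
```

```text
px [258.0197 194.2381] (array([ 0.6029, -0.0802]), (129.9, 122.8), 9.869834899902344)
px [260.1777 266.6975] (array([ 0.6289, -0.2348]), (24.9, 24.3), 3.044419050216675)
tcp [ 0.6295 -0.2338  0.1125] yaw -176.93224489934204 slide [-1.9965 -0.8922 94.446 ] ang [ 0.0994 -0.3342 -0.0325] j1,j6 [-0.4745 -0.528 ] grip 40.294286012649536 t 17.8
```

View pics/w10.png

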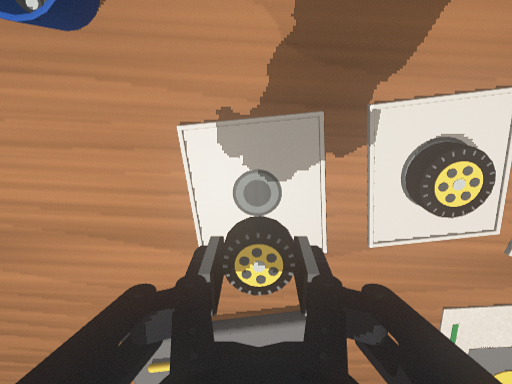

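The small wheel at (258,264) lines up with its outline at (257,193). The large wheel lies in its tray. Lowering.

>>> {"api": "jog_arm", "payload": {"moves": [{"slide": [-1,-1,25],"angular": [0,0,0],"fingers": 1},{"slide": [-1,-1,55],"angular": [0,0,0],"fingers": 1},{"slide": [-1,-1,78],"angular": [0,0,0],"fingers": 1},{"slide": [-1,-1,87],"angular": [0,0,0],"fingers": 1},{"slide": [-1,-1,90],"angular": [0,0,0],"fingers": 1},{"slide": [-1,-1,92],"angular": [0,0,0],"fingers": 1},{"slide": [-1,-1,93.5],"angular": [0,0,0],"fingers": 1},{"slide": [-1,-1,94.5],"angular": [0,0,0],"fingers": 1},{"slide": [-1,-1,94.5],"angular": [0,0,0],"fingers": 1}]}}

```text
clock: 18.65
tcp_pos: [0.6313, -0.2351, 0.0199]
orientation: [-0.001, -0.027, 1.0, -0.0]
wrist_force: [-0.0, 0.2, -0.5]
finger_gap: 0.0386
grip_force: 40.3
```

>>> {"api": "jog_arm", "payload": {"moves": [{"slide": [0,0,0.5],"angular": [0,0,0],"fingers": 1},{"slide": [0,0,1],"angular": [0,0,0],"fingers": 1},{"slide": [0,0,1],"angular": [0,0,0],"fingers": 1},{"slide": [0,0,1],"angular": [0,0,0],"fingers": 1}]}}

```text
clock: 18.98
tcp_pos: [0.6309, -0.235, 0.0181]
orientation: [-0.002, -0.027, 1.0, 0.0]
wrist_force: [-0.2, 0.5, 2.4]
finger_gap: 0.0384
grip_force: 40.5
```

>>> {"api": "jog_arm", "payload": {"moves": [{"slide": [0,0,0],"angular": [0,0,0],"fingers": 0.3},{"slide": [0,0,0],"angular": [0,0,0],"fingers": 0.2},{"slide": [0,0,0],"angular": [0,0,0],"fingers": 0.2},{"slide": [0,0,0],"angular": [0,0,0],"fingers": 0.2},{"slide": [0,0,-25],"angular": [0,0,0],"fingers": 0.2},{"slide": [0,0,-60],"angular": [0,0,0],"fingers": 0.2},{"slide": [0,0,-100],"angular": [0,0,0],"fingers": 0},{"slide": [0,0,-120],"angular": [0,0,0],"fingers": 0},{"slide": [0,0,-120],"angular": [0,0,0],"fingers": 0}]}}

```text
clock: 19.73
tcp_pos: [0.6342, -0.2364, 0.1442]
orientation: [0.002, -0.027, 1.0, -0.002]
wrist_force: [0.6, -0.7, 0.4]
finger_gap: 0.0853
grip_force: 0.0
```

Run:
```python
from look import *
s,c,T=look(.023,"yellow",None,60,(.63,-.235))
look(.006,"white",None,60,(.63,-.235))
go(s,(.4282,.0897,.125),179.1)
```

```text
px [262.3767 183.0678] (array([ 0.63  , -0.2364]), (24.8, 24.1), 46.2066764831543)
px [261.3431 180.1452] (array([ 0.6338, -0.2351]), (120.8, 116.4), 8.545249938964844)
tcp [ 0.6342 -0.2364  0.1442] yaw -176.90640083046458 slide [188.172  336.812   16.9716] ang [-0.2334  0.2473  3.9931] j1,j6 [-0.4746 -0.5286] grip 0.0 t 19.7333
```

Small wheel is in place (0.630,-0.236). Now to the beam.

>>> {"api": "jog_arm", "payload": {"moves": [{"slide": [10,18,0],"angular": [0,0,0],"fingers": 0},{"slide": [28,50,0],"angular": [0,0,0],"fingers": 0},{"slide": [47,84,0],"angular": [0,0,1],"fingers": 0},{"slide": [66,118,0],"angular": [0,0,2],"fingers": 0},{"slide": [85,152,0],"angular": [0,0,3],"fingers": 0},{"slide": [104,186,0],"angular": [0,0,4],"fingers": 0},{"slide": [123,220,0],"angular": [0,0,4],"fingers": 0},{"slide": [142,254,5],"angular": [0,0,4],"fingers": 0},{"slide": [161,288,10],"angular": [0,0,4],"fingers": 0},{"slide": [180,322,17],"angular": [0,0,4],"fingers": 0}]}}

```text
clock: 20.67
tcp_pos: [0.4314, 0.0783, 0.1201]
orientation: [-0.004, 0.008, 1.0, 0.0]
wrist_force: [1.2, -0.7, 0.2]
finger_gap: 0.0853
grip_force: 0.0
```

>>> {"api": "jog_arm", "payload": {"moves": [{"slide": [8,15,5],"angular": [0,0,0],"fingers": 0.2},{"slide": [8,15,5],"angular": [0,0,0],"fingers": 0.3},{"slide": [8,15,5],"angular": [0,0,0],"fingers": 0.3},{"slide": [8,15,5],"angular": [0,0,0],"fingers": 0.3}]}}

```text
clock: 21.0
tcp_pos: [0.4262, 0.0918, 0.1161]
orientation: [-0.003, 0.008, 1.0, 0.0]
wrist_force: [-0.4, 0.0, -0.3]
finger_gap: 0.0598
grip_force: 0.0
```

Run:
```python
from look import *
s,c,T=look(.016,"orange","w11",90,(.4282,.0897))
go(s,(.4282,.0897,.014),179.1)
```

```text
Traceback (most recent call last):
  File "look.py", line 13, in look
    print("px",u,rect(c,T,m,z))
                 ~~~~^^^^^^^^^
  File "h.py", line 19, in rect
    k=max(cv2.findContours(m.astype(np.uint8),cv2.RETR_EXTERNAL,cv2.CHAIN_APPROX_NONE)[0],key=cv2.contourArea)
ValueError: max() iterable argument is empty
```

```bash
sed -i 's/orange=(h<13)&(sa>190)&(v>150)/orange=(h<13)\&(sa>195)\&(v>60)/' look.py; sed -i 's/    print("px",u,rect/    if name: cv2.imwrite(f"pics\/{name}.png",c["color"][:,:,::-1])\n    print("px",u,rect/' look.py
python3 - <<'E'
from look import *
s=get_state();go(s,(.4282,.0897,.014),179.1)
look(.016,"orange","w11",90,(.4282,.0897))
E
```

```text
tcp [0.4267 0.0914 0.1164] yaw 179.0360581207233 slide [ -2.0704  -1.7597 102.4002] ang [ 0.0233 -0.2929 -0.064 ] j1,j6 [0.0263 0.0431] grip 0.0 t 21.05Traceback (most recent call last):
  File "<stdin>", line 3, in <module>
  File "look.py", line 14, in look
    print("px",u,rect(c,T,m,z))
                 ~~~~^^^^^^^^^
  File "h.py", line 19, in rect
    k=max(cv2.findContours(m.astype(np.uint8),cv2.RETR_EXTERNAL,cv2.CHAIN_APPROX_NONE)[0],key=cv2.contourArea)
ValueError: max() iterable argument is empty
```

View pics/w11.png

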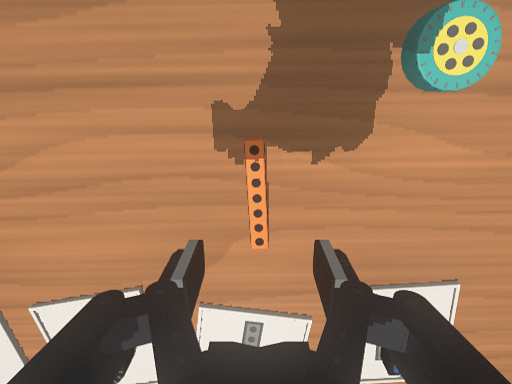

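The beam lies at columns 246–268, rows 139–249. Its end holes are at (254,150) and (259,242).

Run:
```python
from look import *
s=get_state();c=read_camera("wrist");T=wfc(c,s)
w=toworld(c,T,[(254,150),(259,242),(255,139.5),(259.5,248.5)],.016);print(w,w[:2].mean(0),w[2:].mean(0),np.linalg.norm(w[2]-w[3]),np.degrees(np.arctan2(*(w[0]-w[1])[::-1])))
```

```text
[[0.3871 0.0869]
 [0.4716 0.0895]
 [0.3786 0.0878]
 [0.4783 0.0899]] [0.4293 0.0882] [0.4284 0.0889] 0.09969721913592335 -178.1853261100167
```

>>> {"api": "jog_arm", "payload": {"moves": [{"slide": [-2,-3,20],"angular": [0,0,-1.5],"fingers": 0.3},{"slide": [-2,-3,55],"angular": [0,0,-1.5],"fingers": 0.3},{"slide": [-2,-3,80],"angular": [0,0,-1.5],"fingers": 0.3},{"slide": [-2,-3,96],"angular": [0,0,-1.5],"fingers": 0.4},{"slide": [-2,-3,101],"angular": [0,0,-1.5],"fingers": 0.6},{"slide": [-2,-3,101],"angular": [0,0,-1.5],"fingers": 1},{"slide": [-2,-3,101],"angular": [0,0,-1.5],"fingers": 1},{"slide": [-2,-3,101],"angular": [0,0,-1.5],"fingers": 1},{"slide": [-2,-3,101],"angular": [0,0,-1.5],"fingers": 1},{"slide": [-2,-3,101],"angular": [0,0,-1.5],"fingers": 1}]}}

```text
clock: 21.98
tcp_pos: [0.4286, 0.0892, 0.0167]
orientation: [-0.001, -0.005, 1.0, 0.0]
wrist_force: [0.9, 0.1, -0.9]
finger_gap: 0.0143
grip_force: 42.1
```

Run:
```python
from look import *
s=get_state();print(s["finger_gap"],s["wrist_force"]);go(s,(.6248,.076,s["tcp_pos"][2]+.1),171)
```

```text
0.014305907477037508 [ 0.8906  0.1389 -0.9478]
tcp [0.4286 0.0892 0.0167] yaw -179.41091302015158 slide [-195.7824  -15.1197 -100.5376] ang [ 0.0366 -0.1572  9.589 ] j1,j6 [0.0208 0.0105] grip 42.11741745471954 t 21.9833
```

>>> {"api": "jog_arm", "payload": {"moves": [{"slide": [0,0,-15],"angular": [0,0,0],"fingers": 1},{"slide": [0,0,-45],"angular": [0,0,0],"fingers": 1},{"slide": [0,0,-75],"angular": [0,0,0],"fingers": 1},{"slide": [-15,-1,-90],"angular": [0,0,2],"fingers": 1},{"slide": [-45,-4,-90],"angular": [0,0,4],"fingers": 1},{"slide": [-80,-6,-90],"angular": [0,0,6],"fingers": 1},{"slide": [-115,-9,-90],"angular": [0,0,8],"fingers": 1},{"slide": [-150,-12,-90],"angular": [0,0,9.6],"fingers": 1},{"slide": [-180,-14,-90],"angular": [0,0,9.6],"fingers": 1},{"slide": [-196,-15,-90],"angular": [0,0,9.6],"fingers": 1}]}}

```text
clock: 22.82
tcp_pos: [0.6281, 0.0757, 0.1053]
orientation: [-0.001, 0.079, 0.997, 0.0]
wrist_force: [0.2, -0.4, -0.2]
finger_gap: 0.0148
grip_force: 42.1
```

>>> {"api": "jog_arm", "payload": {"moves": [{"slide": [0,0,0],"angular": [0,0,0],"fingers": 1},{"slide": [0,0,0],"angular": [0,0,0],"fingers": 1}]}}

```text
clock: 22.98
tcp_pos: [0.6243, 0.0761, 0.1046]
orientation: [-0.003, 0.079, 0.997, 0.0]
wrist_force: [-1.6, -0.2, -0.2]
finger_gap: 0.0145
grip_force: 42.1
```

Run:
```python
from look import *
s=get_state();go(s,(.6248,.076,.0197),171);print(s["finger_gap"])
look(.006,"white","w12",300,(.6248,.076))
```

```text
tcp [0.6243 0.0761 0.1046] yaw 170.98369632724996 slide [-0.9475 -0.0122 84.909 ] ang [-0.0023 -0.3077 -0.0163] j1,j6 [-0.0066  0.1507] grip 42.147756814956665 t 22.9833
0.014497768946855323
px [260.3417 196.9861] (array([0.5958, 0.2288]), (129.9, 109.1), 3.398697853088379)
```

View pics/w12.png

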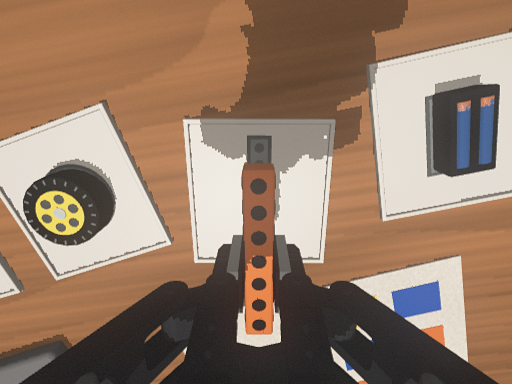

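The beam (column 259, rows 165–333) is parallel to and centred over its tray (columns 184–334). Lowering.

>>> {"api": "jog_arm", "payload": {"moves": [{"slide": [0,0,25],"angular": [0,0,0],"fingers": 1},{"slide": [0,0,52],"angular": [0,0,0],"fingers": 1},{"slide": [0,0,70],"angular": [0,0,0],"fingers": 1},{"slide": [0,0,78],"angular": [0,0,0],"fingers": 1},{"slide": [0,0,81],"angular": [0,0,0],"fingers": 1},{"slide": [0,0,83],"angular": [0,0,0],"fingers": 1},{"slide": [0,0,84.5],"angular": [0,0,0],"fingers": 1},{"slide": [0,0,85.5],"angular": [0,0,0],"fingers": 1},{"slide": [0,0,85.5],"angular": [0,0,0],"fingers": 1}]}}

```text
clock: 23.78
tcp_pos: [0.6244, 0.0762, 0.0203]
orientation: [-0.002, 0.079, 0.997, 0.0]
wrist_force: [0.1, -0.0, -0.4]
finger_gap: 0.0147
grip_force: 42.1
```

>>> {"api": "jog_arm", "payload": {"moves": [{"slide": [0,0,0.5],"angular": [0,0,0],"fingers": 1},{"slide": [0,0,1],"angular": [0,0,0],"fingers": 1},{"slide": [0,0,1],"angular": [0,0,0],"fingers": 1},{"slide": [0,0,1],"angular": [0,0,0],"fingers": 1}]}}

```text
clock: 24.12
tcp_pos: [0.6244, 0.0762, 0.0193]
orientation: [-0.002, 0.079, 0.997, 0.0]
wrist_force: [-1.7, 0.0, 6.1]
finger_gap: 0.0145
grip_force: 42.9
```

>>> {"api": "jog_arm", "payload": {"moves": [{"slide": [0,0,0],"angular": [0,0,0],"fingers": 0.6},{"slide": [0,0,0],"angular": [0,0,0],"fingers": 0.5},{"slide": [0,0,0],"angular": [0,0,0],"fingers": 0.5},{"slide": [0,0,0],"angular": [0,0,0],"fingers": 0.5},{"slide": [0,0,-25],"angular": [0,0,0],"fingers": 0.5},{"slide": [0,0,-60],"angular": [0,0,0],"fingers": 0.5},{"slide": [0,0,-100],"angular": [0,0,0],"fingers": 0.5},{"slide": [100,0,-150],"angular": [0,0,0],"fingers": 0.5},{"slide": [200,0,-170],"angular": [0,0,0],"fingers": 0.5},{"slide": [200,0,-170],"angular": [0,0,0],"fingers": 0.5}]}}

```text
clock: 24.95
tcp_pos: [0.5088, 0.0944, 0.1636]
orientation: [-0.002, 0.079, 0.997, 0.0]
wrist_force: [-0.9, 0.7, 0.4]
finger_gap: 0.0429
grip_force: 0.0
```

>>> {"api": "jog_arm", "payload": {"moves": [{"slide": [120,0,0],"angular": [0,0,0],"fingers": 0.5},{"slide": [120,0,0],"angular": [0,0,0],"fingers": 0.5},{"slide": [120,0,0],"angular": [0,0,0],"fingers": 0.5},{"slide": [120,0,0],"angular": [0,0,0],"fingers": 0.5},{"slide": [120,0,0],"angular": [0,0,0],"fingers": 0.5}]}}

```text
clock: 25.37
tcp_pos: [0.3887, 0.1135, 0.1633]
orientation: [-0.002, 0.078, 0.997, 0.0]
wrist_force: [1.0, 0.7, 0.4]
finger_gap: 0.0424
grip_force: 0.0
```

Run:
```python
from look import *
c=read_camera("top");cv2.imwrite("pics/end.png",cv2.resize(c["color"][80:220,110:380,::-1],None,fx=2.9,fy=2.9,interpolation=cv2.INTER_CUBIC))
c=read_camera("scene");cv2.imwrite("pics/end2.png",cv2.resize(c["color"][90:350,150:420,::-1],None,fx=2.2,fy=2.2,interpolation=cv2.INTER_CUBIC))
s=get_state();print(s["tcp_pos"],s["clock"])
```

```text
[0.3919 0.1132 0.1637] 25.4667
```

View pics/end2.png

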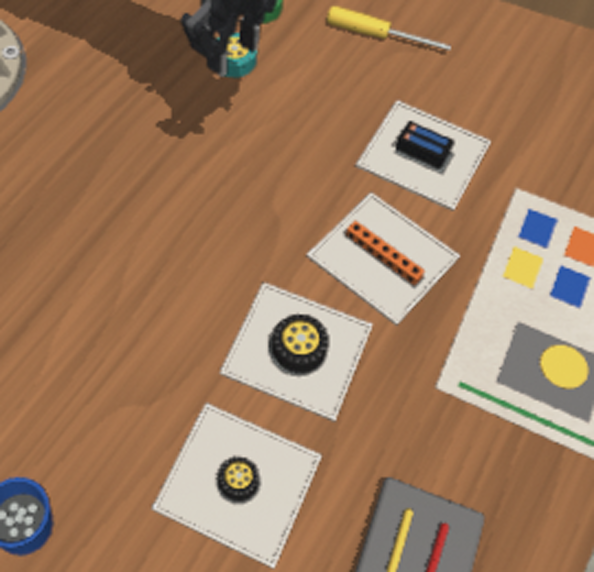

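All four parts lie flat and centred in their trays: battery holder (425,145), beam (384,253), large wheel (299,343), small wheel (238,478). The gripper is clear, and the screwdriver and cup have not moved.

```bash
python3 -c "
from workcell import *
print(hand_in())"
```

```text
the job is handed in; nothing more can be done
None
```

All four parts are in their own trays, flat, centred and released, and the job was handed in at about 25 s; the hand-in call returned no verdict.

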